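Press the measuring tools home in the foam insert

ROBOT

A 6-joint arm with a two-finger parallel gripper is mounted at the origin on the work surface. World frame = base frame: x ahead of the robot, y to its left, z up, the work surface at z = 0. Lengths are in m, angles in degrees, forces in N, time in s.
With the tool pointing down it reaches from about 0.4 to 0.825 m from the base axis. Payload 7 kg.
Tool frame: the origin (TCP) lies at the very end of the fingers, on their centre line; the grasp point (between the pads) lies 19 mm behind it (ctrl.hold_point_z is the distance from the TCP to the grasp point, in m); z points along the fingers, y is the line along which they close (so a half turn about z gives the same grasp; the last joint's range is limited). The gripper opens to 88 mm and grips with 3 to 60 N. Pads are 19 mm wide; open, the fingers measure 130 mm over their backs; the gripper's body (78 mm by 193 mm) begins 47 mm behind the grasp point.
Start: joints at [-50.071, 20.546, 0.682, 0, -70.136, -16.507], TCP at [0.268, -0.619, 0.227] pointing down, gripper open.
Joint ranges: [-176.03, 176.03], [-82.01, 121.73], [-58.28, 71.71], [-173.87, 95.51], [-174.79, -0.11], [-173.66, 173.66]. Speed limits (degrees/s): [136.94, 136.94, 172.46, 180, 180, 180].

INTERFACE

Orientations are given as [roll, pitch, yaw] about the fixed x, y, z axes, in that order (R = Rz(yaw) Ry(pitch) Rx(roll)).
In Python, from plant import sensors, viewer, workorder, ctrl gives the robot as it stands.
- The arm moves only by the shell command python3 -m pendant 'ROWS'. ROWS is JSON, a list of rows, each a list of 3 entries, a list of its own where there are three numbers: the opening, from -1 (shut) to 1 (fully open), so that 0 is half open, then the shift along the tool's x, y, z in m, then the turn, a rotation vector about the tool's x, y, z in degrees. A call has 1 to 10 rows; each row is the pose to reach, as a shift and turn from the pose commanded when the call began, along the tool's axes at that moment; what a row does not reach only later rows make up. A row lasts 1/12 s, in which the tool goes at most 41.7 mm and 7.16 degrees, less where a joint would pass 70% of its speed; a pose out of reach is approached as far as the arm can. A call with a gripper value outside its range is refused whole. The fingers move at their own pace and stop on an object; the grip force is fixed at half the most. Time passes only in rows, so rows that repeat a pose let the fingers close. It gives the time, the measured TCP pose, the force, the opening and the grip force at its end, in the units of the state.
- sensors.get_obs(): the state, without advancing time (a new reading comes with each control period).
- viewer.snapshot(name): name is "side" or "top" or "wrist"; returns the picture (400x640x3 uint8, red, green, blue); there is no depth.
- viewer.camera_params(name): a dict with "fx", "fy", "cx", "cy" (pixels), "extrinsics" (4x4, takes a point from world to camera coordinates). Camera axes: x right, y up, looking along -z (the intrinsics and any distortion apply to the point x, -y, -z); pixel columns grow to the right and rows downward; lengths in m; the calibration is good to about 2 mm. A picture is of the moment at which its call begins: read the wrist's pose just before it. camera_params takes no time and is no camera call; for the wrist camera it gives the pose at the moment of the call.
- workorder.close_job(): hands the job in; it is judged then, once.
The state is a dict: "clock": time; "joint_pos": joint angles; "qvel": joint speeds; "tau": joint torques, N m; "tool_pos": TCP position; "orientation": TCP orientation; "force": force on the tool from outside, world axes, zero at the start; "moment": the same for the moment, N m; "opening": finger opening in m; "gripper_force": force on a finger pad.
Only numpy, scipy, OpenCV 4.12 (cv2) and the standard library are available. Lean on these libraries where they do the work, as an engineer would, in place of code of your own. Each camera call takes 0.05 s, during which the arm holds its last target. There are 200 camera calls.

TASK

A wooden offcut has been left lying on the foam tool insert: put it in the green scrap bin. Lay the digital caliper and the try square in their own cutouts in the foam and press each one fully home, down to the floor of its cutout against the grip of the foam; let go of everything, and do not shift the spirit level already in the foam or any of the other things on the bench.

Things in the scene. Friction and masses are not known exactly. Their poses are not given: they have to be found in the camera images.
- insert: black foam insert with bright blue cutout floors, in an orange case fixed to the bench, 212 x 222 mm, foam top 38 mm above the bench. Origin: centre of its underside. Cutouts for caliper, try square and (at x +50, y +66 mm) a yellow spirit level that already sits there, 13 mm proud. A tool laid in stays about 8 mm too high on springy foam bulges (and may tip) until pushed down with 5 to 15 N
- caliper_pocket (a point): where point caliper_c lies when the caliper is home in its cutout: 38 mm above the bench, at x -60, y +20 mm in the insert's frame; the caliper's axes then lie along this point's axes (the insert's). Housing pocket 13 mm deep, play 2.5 mm sideways, 3 mm lengthwise, mouth bevelled 3 mm wider, a springy bulge mid-way along each long side; slots for beam and jaws as deep. Home, its top is 51 mm above the bench
- square_pocket (a point): where point square_c lies when the square is home in its L-shaped cutout: 38 mm above the bench, at x +5, y -25 mm in the insert's frame; the square's axes then lie along this point's axes (the insert's). Stock pocket 13 mm deep, play 2.5 mm sideways, 3 mm lengthwise, mouth bevelled 3 mm wider, a springy bulge mid-way along each long side; blade slot as deep. Home, its top is 51 mm above the bench
- caliper_c (a point): digital caliper, black housing with grey screen, 0.16 kg, flat on the bench. Point: centre of the housing, half-way up. Housing 30 (x) x 54 (y) x 26 mm high. Metal beam 14 mm wide along y from -100 to +50 mm; jaw bar along x from -17 to +47 mm at y +30 to +50 mm; both 6 to 12 mm above the underside. Grip the housing across x by its top 11 mm to keep the fingers above the foam
- square_c (a point): small try square, dark wooden stock with brass face, steel blade, 0.16 kg, flat on the bench. Point: centre of the stock, half-way up. Stock 20 (x) x 80 (y) x 26 mm high; blade from x +10 to +85 mm at y +18 to +40 mm, 6 to 10 mm above the underside. Grip the stock across x by its top 11 mm to keep the fingers above the foam
- offcut_c (a point): offcut of pale wood, 100 (its x) x 20 x 20 mm, 30 g, lying on the foam (underside 38 mm above the bench) across the cutouts. This point: its centre
- bin_in (a point): green open scrap bin, fixed to the bench, outside 110 (x) x 150 (y) x 45 mm high, walls 4 mm, a few flat scraps up to 10 mm high on its floor. This point: centre of its inner floor, 4 mm above the bench; axes along its sides
- rack: wooden block with four upright screwdrivers, fixed to the bench, 70 (x) x 140 (y) mm, 140 mm high. Origin: centre of its underside. An obstacle
- level_c (a point): yellow spirit level, 80 (x) x 18 x 26 mm, sitting in its cutout in the foam; this point: its centre. Leave it
- tape: yellow tape measure, 50 x 50 x 34 mm, near the caliper. Origin: centre of its underside. Leave it
- glue: small glue bottle, upright, 34 mm across, 72 mm high, in the inner corner of the square. Origin: centre of its underside. Leave it
- spray: blue spray can, upright, 62 mm across, 190 mm high. Origin: centre of its underside. Leave it
- jar: glass jar with brass lid, upright, 66 mm across, 85 mm high. Origin: centre of its underside. Leave it
- screwdriver: screwdriver lying behind the insert, about 200 mm long along its x. Leave it

How it is judged:
By the outcome, as a careful person would: the job done as asked, in the order asked, and still so for the second after the job is handed in, with the robot touching nothing.
It also fails if it takes over 72 s, if anything falls off the work surface, if the arm or the gripper's body presses on something with over 40 N, if the wrist force passes 120 N, or if a joint passes its speed limit or range.

## Working session

There is one attempt and no reset: what is moved stays moved. The work goes in short steps, Python scripts to look and compute and a shell command to move; the robot and the scene stay as the last step left them, time stands still between calls to the robot, and variables do not carry over. Pictures are saved under pics/ and viewed, at most 10 in all, crops included, and the job is handed in when it is done.

```bash
ls; mkdir -p pics
python3 - <<'E'
from plant import sensors, viewer, workorder, ctrl
import cv2, numpy as np, json
for n in ("side","top"):
    im=viewer.snapshot(n); cv2.imwrite(f"pics/{n}0.png",im[:,:,::-1]); p=viewer.camera_params(n); print(n,{k:(np.round(v,4).tolist()) if not isinstance(v,str) else v for k,v in p.items()})
o=sensors.get_obs(); print(o); print(ctrl.hold_point_z)
E
```

```text
pics
side {'fx': 428.8247, 'fy': 428.8247, 'cx': 315.9577, 'cy': 197.9269, 'extrinsics': [[-0.9369, -0.3495, 0.0078, 0.5431], [0.272, -0.7148, 0.6442, -0.1786], [-0.2196, 0.6057, 0.7648, -1.0066], [0.0, 0.0, 0.0, 1.0]]}
top {'fx': 495.157, 'fy': 495.157, 'cx': 324.159, 'cy': 197.7286, 'extrinsics': [[0.019, -0.9998, -0.0018, -0.0153], [0.9972, 0.0188, 0.0728, -0.5686], [-0.0727, -0.0032, 0.9973, -1.3058], [0.0, 0.0, 0.0, 1.0]]}
{'clock': 0.1, 'joint_pos': array([-5.00709990e+01,  2.05884486e+01,  6.38183168e-01, -1.79167616e-02,
       -7.01375735e+01, -1.65072787e+01]), 'qvel': array([ 0.02351233,  0.09085286,  0.18028629,  0.05997906,  0.03626   ,
       -0.01689812]), 'tau': array([-8.67390772e-04, -5.84162343e+01,  2.93750632e+01,  7.01559216e+00,
        1.01276266e-02, -6.62409366e-05]), 'tool_pos': array([ 0.26810323, -0.61897437,  0.22569683]), 'orientation': array([ 1.79910995e+02, -8.81115600e-03, -1.56584371e+02]), 'force': array([ 0.09496289,  0.30641544, -0.11580013]), 'moment': array([ 0.03369913, -0.00212853,  0.02415526]), 'gripper_force': 0.0, 'opening': 0.08795140128614563}
0.0188
```

View pics/top0.png

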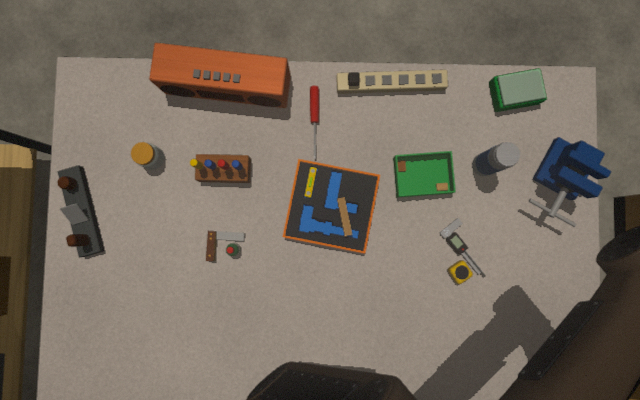

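View pics/side0.png

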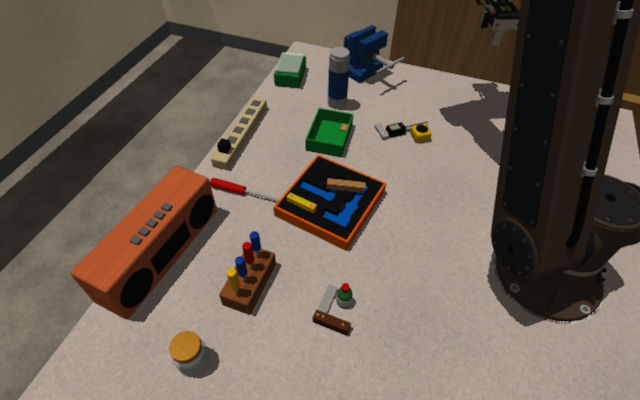

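Top view: insert centre is about (332,207), offcut (345,216), bin (424,174). The caliper is at (457,243) with the tape at (461,271), the square's stock at (212,246), its blade at (232,237) and the glue at (233,250). The side view agrees with this layout. Next I'll measure by colour masks.

```bash
cat > h.py <<'E'
from plant import sensors, viewer, workorder, ctrl
import cv2, numpy as np
from scipy.spatial.transform import Rotation as R
def cast(p,uv,z):
    uv=np.atleast_2d(uv).astype(float); E=np.array(p["extrinsics"])
    d=np.c_[(uv[:,0]-p["cx"])/p["fx"],-(uv[:,1]-p["cy"])/p["fy"],-np.ones(len(uv))]@E[:3,:3]
    c=-E[:3,:3].T@E[:3,3]; return c+d*((z-c[2])/d[:,2])[:,None]
def proj(p,X):
    E=np.array(p["extrinsics"]); c=np.atleast_2d(X)@E[:3,:3].T+E[:3,3]
    return np.c_[p["cx"]-p["fx"]*c[:,0]/c[:,2], p["cy"]+p["fy"]*c[:,1]/c[:,2]]
def blob(im,lo,hi,box=None,n=1):
    hsv=cv2.cvtColor(im,cv2.COLOR_RGB2HSV); m=cv2.inRange(hsv,lo,hi)
    if box: k=np.zeros_like(m); x0,y0,x1,y1=box; k[y0:y1,x0:x1]=1; m=m*k
    cs,_=cv2.findContours(m,cv2.RETR_EXTERNAL,cv2.CHAIN_APPROX_NONE)
    return sorted(cs,key=cv2.contourArea)[::-1][:n]
def rect(p,c,z):
    "min-area rectangle on plane z: centre mm, sizes mm, yaw of the long side"
    X=cast(p,c[:,0,:],z)[:,:2]*1000
    b=cv2.boxPoints(cv2.minAreaRect(X.astype(np.float32))); s=[b[1]-b[0],b[2]-b[1]]; s.sort(key=np.linalg.norm)
    l=s[1]; return b.mean(0).round(1),[round(float(np.linalg.norm(v)),1) for v in s],round(float(np.degrees(np.arctan2(l[1],l[0]))%180),1)
def togo(xyz,yaw):
    "tool-axes shift (m) and turn (deg) to TCP xyz (m), pointing down, tool x at yaw (nearest half turn)"
    o=sensors.get_obs(); Rn=R.from_euler("xyz",o["orientation"],degrees=True)
    s=Rn.inv().apply(np.array(xyz)-o["tool_pos"])
    t=min(((Rn.inv()*R.from_euler("xyz",[180,0,yaw+k],degrees=True)).as_rotvec(degrees=True) for k in (0,180)),key=np.linalg.norm)
    print("shift",s.round(4),"turn",t.round(1),"now",o["tool_pos"].round(4),o["orientation"].round(1))
E
python3 - <<'E'
from h import *
im=cv2.imread("pics/top0.png")[:,:,::-1].copy(); p=viewer.camera_params("top")
for nm,lo,hi,box,z in [("insert",(5,170,90),(14,255,255),(270,150,395,265),.038),("level",(22,150,120),(34,255,255),(295,160,325,205),.051),
 ("offcut",(10,60,110),(20,190,255),(330,190,360,240),.058),("bin",(50,120,40),(75,255,255),(385,140,465,205),.045),
 ("stock",(0,60,30),(18,255,150),(200,225,222,270),.026),("glue",(50,30,30),(95,255,255),(222,238,245,262),.04),("tape",(20,150,120),(34,255,255),(440,255,480,290),.034)]:
    c=blob(im,lo,hi,box)
    if c: print(nm,rect(p,c[0],z))
E
python3 - <<'E'
from h import *
im=cv2.imread("pics/top0.png")
a=cv2.resize(im[205:290,430:495],None,fx=6,fy=6,interpolation=cv2.INTER_CUBIC)
b=cv2.resize(im[220:270,195:255],None,fx=6,fy=6,interpolation=cv2.INTER_CUBIC)
b=cv2.copyMakeBorder(b,0,a.shape[0]-b.shape[0],0,0,cv2.BORDER_CONSTANT)
cv2.imwrite("pics/ab.png",np.hstack([a,b]))
E
```

```text
insert (array([547.4, -23.5], dtype=float32), [210.4, 220.5], 79.9)
level (array([608.5,  32.8], dtype=float32), [18.0, 79.1], 170.0)
offcut (array([519.6, -58.4], dtype=float32), [18.8, 98.2], 12.3)
bin (array([ 627.1, -268.5], dtype=float32), [91.2, 148.6], 95.5)
stock (array([434.8, 292.6], dtype=float32), [25.9, 79.7], 178.0)
glue (array([428.3, 232.7], dtype=float32), [24.7, 28.5], 16.0)
tape (array([ 380. , -366.2], dtype=float32), [46.1, 48.0], 34.2)
```

View pics/ab.png

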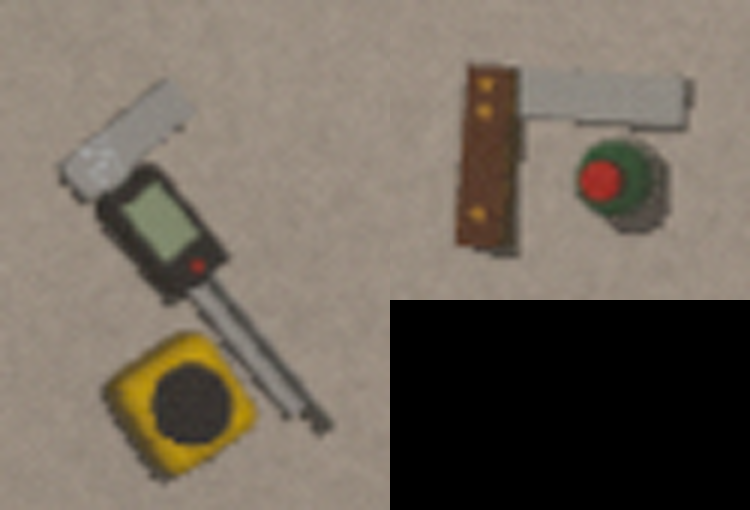

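The crop shows the caliper housing centre at about (457,244), beam end (483,276) and jaw (450,229), with the tape just below it. The square's stock is vertical at x≈211, with its blade at top right and the glue in the inner corner.

Run:
```python
from h import *
p=viewer.camera_params("top"); print(cast(p,[[457.2,243.8]],.026),cast(p,[[483.3,275.8],[450,229]],.012))
togo([.5196,-.0584,.16],12.3)
```

```text
[[ 0.45267162 -0.35926548  0.026     ]] [[ 0.36885739 -0.43243449  0.012     ]
 [ 0.4916489  -0.34370676  0.012     ]]
shift [-0.4536  0.4144  0.0663] turn [ 0.1 -0.  11.1] now [ 0.2681 -0.619   0.2257] [ 179.9   -0.  -156.6]
```

```bash
python3 -m pendant '[[1,[-0.2268,0.2072,0.02],[0,0,0]],[1,[-0.2268,0.2072,0.02],[0,0,0]],[1,[-0.2268,0.2072,0.02],[0,0,0]],[1,[-0.2268,0.2072,0.02],[0,0,0]],[1,[-0.2268,0.2072,0.02],[0,0,0]],[1,[-0.2268,0.2072,0.02],[0,0,0]],[1,[-0.2268,0.2072,0.02],[0,0,0]],[1,[-0.2268,0.2072,0.02],[0,0,0]]]' >/dev/null; python3 -m pendant '[[1,[-0.2268,0.2072,0.046],[0,0,11]],[1,[-0.2268,0.2072,0.046],[0,0,11]],[1,[-0.2268,0.2072,0.046],[0,0,11]],[1,[-0.2268,0.2072,0.046],[0,0,11]],[1,[-0.2268,0.2072,0.046],[0,0,11]],[1,[-0.2268,0.2072,0.046],[0,0,11]],[1,[-0.2268,0.2072,0.046],[0,0,11]],[1,[-0.2268,0.2072,0.046],[0,0,11]],[1,[-0.2268,0.2072,0.046],[0,0,11]],[1,[-0.2268,0.2072,0.046],[0,0,11]]]'
python3 - <<'E'
from h import *
p=viewer.camera_params("wrist"); im=viewer.snapshot("wrist"); cv2.imwrite("pics/w1.png",im[:,:,::-1])
for c in blob(im,(10,60,110),(20,190,255),n=2): print(rect(p,c,.058))
for c in blob(im,(100,150,80),(125,255,255),n=2): print("blue",rect(p,c,.025))
for c in blob(im,(22,150,120),(34,255,255),n=1): print("level",rect(p,c,.051))
togo([.5196,-.0584,.043],12.3)
E
```

```text
clock: 1.6
tool_pos: [0.5198, -0.0575, 0.1599]
orientation: [180.0, -0.1, -167.4]
force: [-0.7, 0.3, 0.2]
opening: 0.0876
gripper_force: 0.0
(array([516.8, -56.6], dtype=float32), [19.8, 100.0], 12.1)
(array([ 500.3, -112.4], dtype=float32), [26.5, 153.8], 168.7)
blue (array([5.051e+02, 1.000e-01], dtype=float32), [71.6, 119.0], 81.3)
blue (array([577., -23.], dtype=float32), [35.1, 77.0], 176.7)
level (array([627.9,  26.1], dtype=float32), [25.2, 33.5], 171.2)
shift [-0.0003  0.      0.1171] turn [ 0.  -0.1  0.2] now [ 0.5195 -0.0585  0.1601] [ 1.800e+02 -1.000e-01 -1.675e+02]
```

View pics/w1.png

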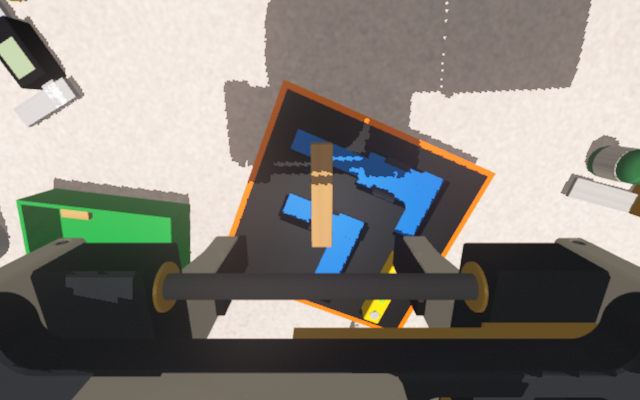

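The wrist view shows the offcut at (321,195), centred between the fingers, with the bin at the left and the level clear. I'll descend and grip.

```bash
python3 -m pendant '[[0.1,[0,0,0.04],[0,0,0]],[0.1,[0,0,0.08],[0,0,0]],[0.1,[0,0,0.105],[0,0,0]],[0.1,[0,0,0.116],[0,0,0]],[0.1,[0,0,0.116],[0,0,0]],[-0.9,[0,0,0.116],[0,0,0]],[-0.9,[0,0,0.116],[0,0,0]],[-0.9,[0,0,0.116],[0,0,0]],[-0.9,[0,0,0.116],[0,0,0]],[-0.9,[0,0,0.116],[0,0,0]]]'
python3 -m pendant '[[-0.9,[0,0,-0.04],[0,0,0]],[-0.9,[0,0,-0.08],[0,0,0]],[-0.9,[0,0,-0.10],[0,0,0]]]'
python3 - <<'E'
from h import *
im=cv2.imread("pics/top0.png")[:,:,::-1].copy(); p=viewer.camera_params("top")
c=blob(im,(50,100,15),(80,255,255),(385,140,465,205)); print(rect(p,c[0],.045), cv2.boundingRect(c[0]))
togo([.62,-.268,.13],95)
E
```

```text
clock: 2.48
tool_pos: [0.5203, -0.0588, 0.0456]
orientation: [180.0, 0.1, -167.6]
force: [0.5, 0.2, 0.5]
opening: 0.0266
gripper_force: 0.0
clock: 2.73
tool_pos: [0.5216, -0.0588, 0.1492]
orientation: [-179.9, 0.3, -167.5]
force: [1.6, -0.2, -0.8]
opening: 0.0072
gripper_force: 0.0
(array([ 635.5, -267.5], dtype=float32), [110.2, 151.3], 95.3) (395, 152, 60, 45)
shift [-0.0508 -0.2256  0.0197] turn [ -0.2   0.2 -82.5] now [ 0.5216 -0.0588  0.1492] [-179.9    0.3 -167.5]
```

The fingers hadn't closed fully when I lifted, so I'll check the offcut and retry.

```bash
python3 -m pendant '[[-0.2,[0,0,0],[0,0,0]],[-0.2,[0,0,0],[0,0,0]],[-0.2,[0,0,0],[0,0,0]],[-0.2,[0,0,0],[0,0,0]],[-0.2,[0,0,0.01],[0,0,0]],[-0.2,[0,0,0.02],[0,0,0]]]'
python3 - <<'E'
from h import *
p=viewer.camera_params("wrist"); im=viewer.snapshot("wrist")
for c in blob(im,(10,60,110),(20,190,255),(290,100,350,300),n=1): print(rect(p,c,.058))
print(sensors.get_obs()["opening"]); togo([.517,-.057,.044],12.3)
E
```

```text
clock: 3.23
tool_pos: [0.5196, -0.0588, 0.1233]
orientation: [180.0, -0.0, -167.6]
force: [0.5, -0.3, 0.2]
opening: 0.0344
gripper_force: 0.0
(array([516.8, -56.7], dtype=float32), [19.8, 99.5], 11.9)
0.034713250809953425
shift [0.0002 0.002  0.0768] turn [ 0.  -0.2  0.1] now [ 0.518  -0.0589  0.1208] [ 180.    -0.2 -167.6]
```

```bash
python3 -m pendant '[[-0.2,[0,0.002,0.035],[0,0,0]],[-0.2,[0,0.002,0.065],[0,0,0]],[-0.2,[0,0.002,0.080],[0,0,0]],[-0.2,[0,0.002,0.080],[0,0,0]],[-1,[0,0.002,0.080],[0,0,0]],[-1,[0,0.002,0.080],[0,0,0]],[-1,[0,0.002,0.080],[0,0,0]],[-1,[0,0.002,0.080],[0,0,0]],[-1,[0,0.002,0.080],[0,0,0]],[-1,[0,0.002,0.080],[0,0,0]]]'
python3 -m pendant '[[-1,[0,0,0],[0,0,0]],[-1,[0,0,-0.04],[0,0,0]],[-1,[0,0,-0.08],[0,0,0]],[-1,[0,0,-0.10],[0,0,0]]]'
python3 - <<'E'
from h import *
togo([.6355,-.2675,.11],95.3)
E
```

```text
clock: 4.12
tool_pos: [0.5199, -0.0567, 0.0455]
orientation: [-180.0, 0.1, -167.6]
force: [-0.7, 0.6, 4.5]
opening: 0.0197
gripper_force: 30.0
clock: 4.45
tool_pos: [0.5209, -0.0569, 0.1488]
orientation: [-179.9, 0.2, -167.5]
force: [2.3, 0.2, -0.7]
opening: 0.0197
gripper_force: 30.0
shift [-0.0663 -0.2303  0.0393] turn [ -0.2   0.2 -82.8] now [ 0.5209 -0.0569  0.1488] [-179.9    0.2 -167.5]
```

```bash
python3 -m pendant '[[-1,[-0.066,-0.230,0.02],[0,0,-71]],[-1,[-0.066,-0.230,0.02],[0,0,-71]],[-1,[-0.066,-0.230,0.02],[0,0,-71]],[-1,[-0.066,-0.230,0.02],[0,0,-71]],[-1,[-0.066,-0.230,0.02],[0,0,-71]],[-1,[-0.066,-0.230,0.02],[0,0,-71]],[-1,[-0.066,-0.230,0.02],[0,0,-71]],[-1,[-0.066,-0.230,0.02],[0,0,-71]],[-1,[-0.066,-0.230,0.02],[0,0,-71]],[-1,[-0.066,-0.230,0.02],[0,0,-71]]]'
python3 -m pendant '[[-1,[0,0,0.02],[0,0,-6]],[-1,[0,0,0.04],[0,0,-12]]]'
python3 - <<'E'
from h import *
togo([.6355,-.2675,.03],95.3)
E
```

```text
clock: 5.28
tool_pos: [0.6329, -0.2678, 0.1239]
orientation: [179.9, 0.0, -97.7]
force: [0.1, -0.1, -0.5]
opening: 0.0196
gripper_force: 30.0
clock: 5.45
tool_pos: [0.6342, -0.2676, 0.0855]
orientation: [-179.8, -0.0, -85.7]
force: [-0.3, 0.4, -1.3]
opening: 0.0199
gripper_force: 30.0
shift [-0.     -0.0011  0.0555] turn [-0.2 -0.  -1. ] now [ 0.6342 -0.2676  0.0855] [-179.8   -0.   -85.7]
```

```bash
python3 -m pendant '[[-1,[0,0,0.03],[0,0,0]],[-1,[0,0,0.055],[0,0,0]],[-1,[0,0,0.055],[0,0,0]],[-0.2,[0,0,0.055],[0,0,0]],[-0.2,[0,0,0.055],[0,0,0]],[-0.2,[0,0,0.055],[0,0,0]],[-0.2,[0,0,0.055],[0,0,0]],[-0.2,[0,0,0.03],[0,0,0]],[-0.2,[0,0,-0.01],[0,0,0]],[-0.2,[0,0,-0.05],[0,0,0]]]'
python3 - <<'E'
from h import *
im=viewer.snapshot("top");cv2.imwrite("pics/t2.png",im[:,:,::-1])
p=viewer.camera_params("top")
for c in blob(im,(10,60,110),(20,190,255),(385,140,465,205),n=3): print(rect(p,c,.02))
togo([.4527,-.3593,.15],36)
E
```

```text
clock: 6.28
tool_pos: [0.6326, -0.2672, 0.1359]
orientation: [179.9, 0.0, -86.0]
force: [1.0, 0.6, -0.6]
opening: 0.0351
gripper_force: 0.0
(array([ 659.3, -210.3], dtype=float32), [18.1, 25.1], 7.5)
(array([ 630.3, -232.9], dtype=float32), [18.9, 24.4], 91.1)
(array([ 725.2, -216. ], dtype=float32), [8.2, 13.6], 91.1)
shift [ 0.0768  0.1907 -0.0049] turn [-0.8  0.1 58.1] now [ 0.6374 -0.269   0.1469] [-179.3   -0.3  -85.9]
```

```bash
python3 -m pendant '[[0.2,[0.077,0.19,-0.02],[0,0,58]],[0.2,[0.077,0.19,-0.02],[0,0,58]],[0.2,[0.077,0.19,-0.02],[0,0,58]],[0.2,[0.077,0.19,-0.02],[0,0,58]],[0.2,[0.077,0.19,-0.02],[0,0,58]],[0.2,[0.077,0.19,-0.02],[0,0,58]],[0.2,[0.077,0.19,-0.02],[0,0,58]],[0.2,[0.077,0.19,-0.02],[0,0,58]],[0.2,[0.077,0.19,-0.02],[0,0,58]],[0.2,[0.077,0.19,-0.02],[0,0,58]]]'
python3 - <<'E'
from h import *
o=sensors.get_obs();p=viewer.camera_params("wrist"); im=viewer.snapshot("wrist"); cv2.imwrite("pics/w2.png",im[:,:,::-1])
print(proj(p,[[*o["tool_pos"][:2],.026]]))
pt=viewer.camera_params("top"); t=viewer.snapshot("top")
for c in blob(t,(10,60,110),(20,190,255),(385,140,465,205),n=3): print(rect(pt,c,.02))
for c in blob(im,(20,150,120),(34,255,255),n=1): print("tape",rect(p,c,.034))
for c in blob(im,(0,0,0),(180,255,60),(200,100,440,260),n=2): print("dark",cv2.boundingRect(c),rect(p,c,.026))
E
```

```text
clock: 7.17
tool_pos: [0.4495, -0.3576, 0.1556]
orientation: [-179.9, 0.1, -143.8]
force: [-0.4, 0.6, -0.2]
opening: 0.0524
gripper_force: 0.0
[[319.74946174 192.56317124]]
(array([ 633.3, -280.2], dtype=float32), [18.2, 75.3], 94.1)
(array([ 659.3, -210.3], dtype=float32), [18.1, 25.1], 7.5)
(array([ 610.4, -322.9], dtype=float32), [8.1, 16.1], 91.1)
tape (array([ 376.9, -368.5], dtype=float32), [46.5, 47.3], 34.8)
dark (339, 109, 37, 39) (array([ 376.7, -366.4], dtype=float32), [34.6, 35.5], 37.3)
dark (200, 244, 31, 16) (array([ 571.6, -411. ], dtype=float32), [18.2, 33.4], 126.2)
```

View pics/w2.png

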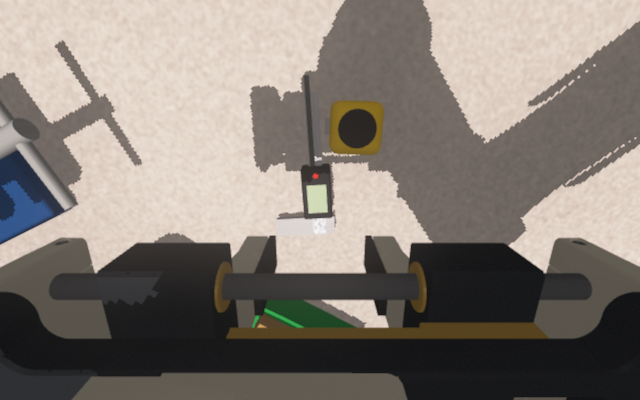

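The wrist view shows the caliper housing at about (317,191), its beam running up to (306,75), the jaw at (305,226) and the tape clear at right, (357,128). The offcut is in the bin.

Run:
```python
from h import *
import json
p=viewer.camera_params("wrist"); im=cv2.imread("pics/w2.png")[:,:,::-1].copy()
for hi in (50,70,90):
    c=blob(im,(0,0,0),(180,255,hi),(295,160,340,222))[0]; print(hi,cv2.boundingRect(c),rect(p,c,.026))
c=blob(im,(30,20,60),(90,255,255),(300,170,340,220))[0]; print("screen",rect(p,c,.026))
print("beam",cast(p,[[306.5,76],[313.5,162]],.012)*1000)
print("jaw", cast(p,[[277,217],[278,235],[334,213],[335,228]],.012)*1000)
```

```text
Traceback (most recent call last):
IndexError: list index out of range
```

Run:
```python
from h import *
p=viewer.camera_params("wrist"); im=cv2.imread("pics/w2.png")[:,:,::-1].copy()
c=blob(im,(25,20,60),(90,255,255),(300,180,340,220))[0]; print("screen",cv2.boundingRect(c),rect(p,c,.026))
print("beam",cast(p,[[306.5,76],[313.5,162]],.012)*1000)
print("jaw", cast(p,[[277,217],[278,235],[334,213],[335,228]],.012)*1000)
g=cv2.cvtColor(im,cv2.COLOR_RGB2GRAY); k=np.zeros_like(g); k[160:222,293:342]=255
for t in (60,75,90):
    m=((g<t)*k).astype(np.uint8); m=cv2.morphologyEx(m,cv2.MORPH_OPEN,np.ones((5,5)))
    cs,_=cv2.findContours(m,cv2.RETR_EXTERNAL,cv2.CHAIN_APPROX_NONE); c=max(cs,key=cv2.contourArea); print(t,cv2.boundingRect(c),rect(p,c,.026))
```

```text
screen (306, 184, 22, 30) (array([ 456.4, -355.9], dtype=float32), [21.3, 31.3], 39.4)
beam [[ 366.67902204 -433.62254903   12.        ]
 [ 429.67829187 -379.809986     12.        ]]
jaw [[ 502.77671189 -376.50556003   12.        ]
 [ 520.03174915 -363.62383476   12.        ]
 [ 461.94823178 -328.75724262   12.        ]
 [ 475.43608323 -317.17373914   12.        ]]
60 (302, 165, 28, 16) (array([ 435.1, -373.2], dtype=float32), [14.6, 27.7], 129.3)
75 (301, 164, 29, 20) (array([ 436.2, -372.8], dtype=float32), [19.4, 28.0], 126.8)
90 (301, 161, 30, 24) (array([ 435. , -373.1], dtype=float32), [23.5, 29.1], 126.8)
```

Run:
```python
from h import *
p=viewer.camera_params("wrist"); x=cast(p,[[317.7,191.5],[302,165],[331,165],[305,218],[334.5,215]],.026); print(x*1000)
togo([*x[0,:2],.0155],39.8)
```

```text
[[ 449.56115911 -359.75783419   26.        ]
 [ 436.72669733 -388.42886706   26.        ]
 [ 419.69011079 -365.20349495   26.        ]
 [ 480.77359598 -353.49162534   26.        ]
 [ 459.77356793 -330.53607477   26.        ]]
shift [ 0.0014 -0.0019  0.1395] turn [-0.   0.  -3.6] now [ 0.4494 -0.3574  0.155 ] [-180.     0.  -143.8]
```

```bash
python3 -m pendant '[[0.1,[0.0014,-0.0019,0.03],[0,0,-3.6]],[0.1,[0.0014,-0.0019,0.07],[0,0,-3.6]],[0.1,[0.0014,-0.0019,0.105],[0,0,-3.6]],[0.1,[0.0014,-0.0019,0.128],[0,0,-3.6]],[0.1,[0.0014,-0.0019,0.138],[0,0,-3.6]],[0.1,[0.0014,-0.0019,0.138],[0,0,-3.6]]]'
python3 - <<'E'
from h import *
p=viewer.camera_params("wrist"); im=viewer.snapshot("wrist"); cv2.imwrite("pics/w3.png",im[:,:,::-1]); togo([.4496,-.3598,.0155],39.8)
E
```

```text
clock: 7.77
tool_pos: [0.4478, -0.3591, 0.0142]
orientation: [179.8, -0.1, -140.3]
force: [0.0, 0.5, 0.5]
opening: 0.0481
gripper_force: 0.0
shift [-0.0003 -0.0004  0.0006] turn [ 0.1 -0.1 -0.1] now [ 0.4491 -0.3597  0.0161] [ 1.799e+02 -1.000e-01 -1.403e+02]
```

View pics/w3.png

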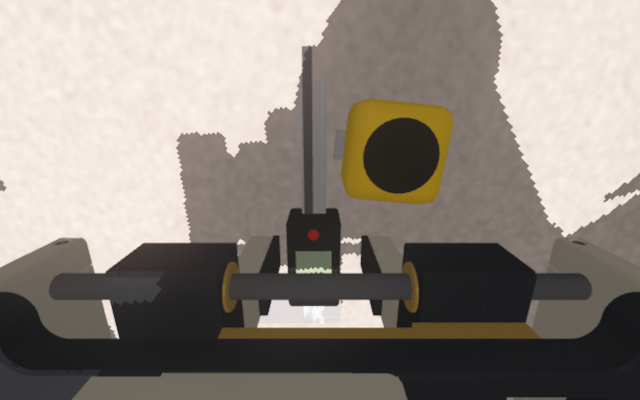

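The wrist view shows the housing at columns 288–341 and the finger gap at 276–364. So the housing sits about 3 mm left (-y) of centre; I'll shift and grip.

```bash
python3 -m pendant '[[0,[0,-0.003,0],[0,0,0]],[-0.2,[0,-0.003,0],[0,0,0]],[-0.6,[0,-0.003,0],[0,0,0]],[-0.6,[0,-0.003,0],[0,0,0]],[-0.6,[0,-0.003,0],[0,0,0]],[-0.6,[0,-0.003,0],[0,0,0]],[-0.6,[0,-0.003,0],[0,0,0]],[-0.6,[0,-0.003,0],[0,0,0]]]'
python3 -m pendant '[[-0.6,[0,0,-0.02],[0,0,0]],[-0.6,[0,0,-0.05],[0,0,0]],[-0.6,[0,0,-0.09],[0,0,0]],[-0.6,[0,0,-0.12],[0,0,0]],[-0.6,[0,0,-0.12],[0,0,0]]]'
python3 - <<'E'
from h import *
p=viewer.camera_params("wrist"); im=viewer.snapshot("wrist"); cv2.imwrite("pics/w4.png",im[:,:,::-1])
o=sensors.get_obs(); g=cv2.cvtColor(im,cv2.COLOR_RGB2GRAY)
print(g[150:262:4,314]); print(o["tool_pos"],proj(p,[o["tool_pos"]+[0,0,.011]]))
c=blob(im,(0,120,90),(8,255,255),(290,200,340,260)); print("red",[cv2.minEnclosingCircle(k) for k in c])
for k in blob(cv2.imread("pics/w3.png")[:,:,::-1].copy(),(0,120,90),(8,255,255),(290,200,340,260)): print(cv2.minEnclosingCircle(k))
togo([.4918,.0066,.13],80)
E
```

```text
clock: 8.48
tool_pos: [0.4517, -0.3623, 0.0179]
orientation: [-179.9, 0.0, -140.4]
force: [-0.9, 0.8, 7.4]
opening: 0.0296
gripper_force: 30.0
clock: 8.9
tool_pos: [0.4543, -0.3639, 0.1438]
orientation: [-179.4, 0.2, -140.3]
force: [0.4, -1.4, -2.2]
opening: 0.0296
gripper_force: 30.0
[63 62 64 63 63 64 64 66 65 65 65 65 65 64 66 53 48 48 45 48 48 46 45 43
 77 99 98 98]
[ 0.45305585 -0.36296841  0.14060397] [[321.67402507 257.11742764]]
red [((320.0, 230.0), 5.385264873504639)]
((313.0, 234.39999389648438), 5.249864101409912)
shift [-0.2656  0.2599  0.0098] turn [ -0.4   0.1 -40.4] now [ 0.4531 -0.363   0.1406] [-179.6    0.2 -140.4]
```

```bash
python3 -m pendant '[[-0.6,[-0.266,0.260,0.01],[0,0,-40.4]],[-0.6,[-0.266,0.260,0.01],[0,0,-40.4]],[-0.6,[-0.266,0.260,0.01],[0,0,-40.4]],[-0.6,[-0.266,0.260,0.01],[0,0,-40.4]],[-0.6,[-0.266,0.260,0.01],[0,0,-40.4]],[-0.6,[-0.266,0.260,0.01],[0,0,-40.4]],[-0.6,[-0.266,0.260,0.01],[0,0,-40.4]],[-0.6,[-0.266,0.260,0.01],[0,0,-40.4]],[-0.6,[-0.266,0.260,0.01],[0,0,-40.4]],[-0.6,[-0.266,0.260,0.01],[0,0,-40.4]]]'
python3 - <<'E'
from h import *
o=sensors.get_obs(); p=viewer.camera_params("wrist"); im=viewer.snapshot("wrist"); cv2.imwrite("pics/w5.png",im[:,:,::-1])
Rn=R.from_euler("xyz",o["orientation"],degrees=True)
g=cv2.cvtColor(im,cv2.COLOR_RGB2GRAY).astype(int); col=g[190:225,314:327].mean(1); print(col.round().astype(int))
for r in (207,208,209,210,211): print(r,Rn.inv().apply(cast(p,[[320,r]],o["tool_pos"][2]+.0105)[0]-o["tool_pos"]).round(4))
togo([.4918,.0066,.055],80)
E
```

```text
clock: 9.78
tool_pos: [0.4906, 0.013, 0.1259]
orientation: [-180.0, 0.0, -99.7]
force: [-0.0, 0.0, -1.6]
opening: 0.0299
gripper_force: 30.0
[87 87 87 87 87 86 87 87 87 87 86 86 86 86 86 87 86 86 86 72 45 30 30 30
 30 30 30 30 32 31 31 32 31 31 32]
207 [ 0.031   0.0009 -0.0105]
208 [ 0.0304  0.0009 -0.0105]
209 [ 0.0299  0.0009 -0.0105]
210 [ 0.0293  0.0009 -0.0105]
211 [ 0.0287  0.0009 -0.0105]
shift [ 0.0039 -0.0027  0.0706] turn [ 0.1 -0.   0.3] now [0.4899 0.0109 0.1256] [179.9  -0.  -99.7]
```

View pics/w5.png

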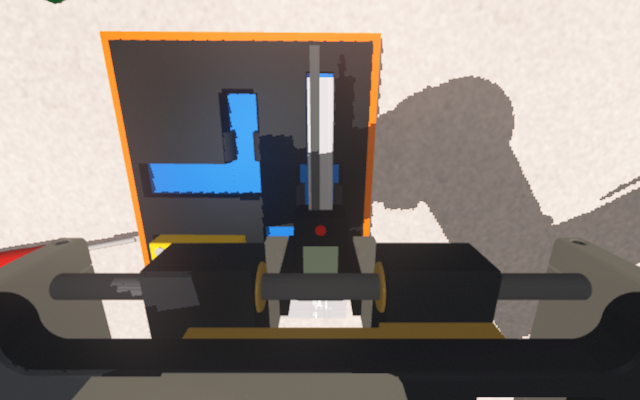

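The wrist view shows the caliper held over its pocket: beam at column 320 over the blue slot (307–333). The insert corners are at (103,33) and (380,34). I'll check those against my insert pose.

Run:
```python
from h import *
p=viewer.camera_params("wrist"); a=np.radians(-10); Rz=np.array([[np.cos(a),-np.sin(a)],[np.sin(a),np.cos(a)]])
for uv,z in (((380,34),.038),((103,33),.038),((307,75),.025),((333,75),.025),((152,193),.025),((262,193),.025),((262,94),.025)):
    x=cast(p,[uv],z)[0]*1000; print(uv,x.round(1),"insert frame",(Rz.T@(x[:2]-[547.4,-23.5])).round(1))
```

```text
(380, 34) [ 421.7 -114.3   38. ] insert frame [-108.  -111.2]
(103, 33) [ 626.1 -149.8   38. ] insert frame [  99.4 -110.7]
(307, 75) [481.1 -97.   25. ] insert frame [-52.5 -83.9]
(333, 75) [460.1 -93.4  25. ] insert frame [-73.8 -84. ]
(152, 193) [640.  -22.3  25. ] insert frame [91.  17.3]
(262, 193) [540.2  -5.2  25. ] insert frame [-10.2  16.8]
(262, 94) [520.8 -88.9  25. ] insert frame [-14.8 -69. ]
```

```bash
python3 -m pendant '[[-0.6,[0.002,-0.0012,0.03],[0,0,0.3]],[-0.6,[0.002,-0.0012,0.055],[0,0,0.3]],[-0.6,[0.002,-0.0012,0.063],[0,0,0.3]],[-0.6,[0.002,-0.0012,0.063],[0,0,0.3]]]'
python3 - <<'E'
from h import *
o=sensors.get_obs(); p=viewer.camera_params("wrist"); im=viewer.snapshot("wrist"); cv2.imwrite("pics/w6.png",im[:,:,::-1])
cv2.imwrite("pics/w6c.png",cv2.resize(im[0:260,200:440][:,:,::-1],None,fx=2.3,fy=2.3,interpolation=cv2.INTER_CUBIC))
print(o["tool_pos"]); togo([.4918,.0066,.04],80)
E
```

```text
clock: 10.17
tool_pos: [0.4887, 0.0042, 0.0611]
orientation: [179.7, -0.2, -100.4]
force: [0.7, -0.1, -1.5]
opening: 0.03
gripper_force: 30.0
[0.48865629 0.00419966 0.06113782]
shift [-0.0023 -0.0015  0.0227] turn [ 0.2 -0.1 -0.3] now [0.49   0.0046 0.0627] [ 1.798e+02 -1.000e-01 -1.003e+02]
```

View pics/w6c.png

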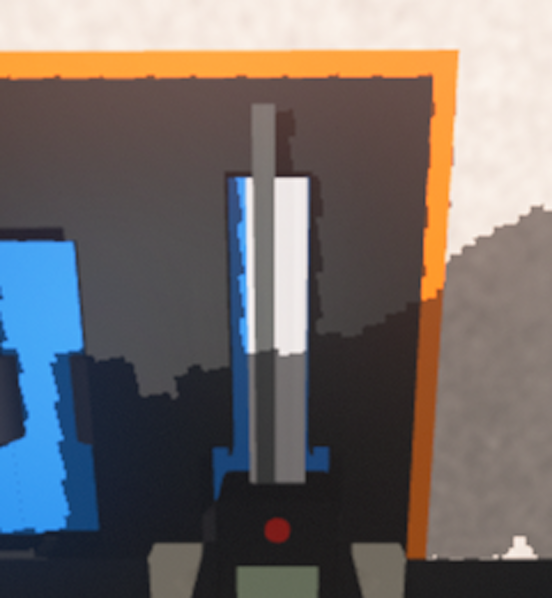

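The crop shows the beam centred at column 279 and its slot at 271, so the caliper needs about 1.8 mm more towards image left (tool -y). I'll check the lengthwise fit at the beam end and slot end.

Run:
```python
from h import *
o=sensors.get_obs(); p=viewer.camera_params("wrist"); z=o["tool_pos"][2]; Rn=R.from_euler("xyz",o["orientation"],degrees=True)
f=lambda u,v,z:(Rn.inv().apply(cast(p,[[200+u/2.3,v/2.3]],z)[0]-o["tool_pos"])*1000).round(1)
print("beam end",f(250,103,z-.0035),f(275,103,z-.0035),"base",f(250,480,z-.0035),f(306,480,z-.0035))
print("slot end floor",f(228,177,.025),f(310,177,.025),"low",f(233,440,.025),f(308,440,.025)," housing pocket end floor",f(216,450,.025),f(328,450,.025))
```

```text
beam end [111.5  -4.7   3.7] [111.5   0.7   3.7] base [25.2 -5.7  3.5] [25.2  8.6  3.6]
slot end floor [100.  -12.1  37.9] [100.   10.1  38. ] low [ 26.3 -12.1  37.8] [26.3 10.6 37.8]  housing pocket end floor [ 23.1 -17.3  37.7] [23.1 16.7 37.8]
```

```bash
python3 -m pendant '[[-0.6,[-0.0025,-0.0018,0],[0,0,-0.3]],[-0.6,[-0.0025,-0.0018,0.004],[0,0,-0.3]],[-0.6,[-0.0025,-0.0018,0.008],[0,0,-0.3]],[-0.6,[-0.0025,-0.0018,0.011],[0,0,-0.3]],[-0.6,[-0.0025,-0.0018,0.013],[0,0,-0.3]],[-0.6,[-0.0025,-0.0018,0.013],[0,0,-0.3]]]'
python3 -m pendant '[[-0.6,[0,0,0.002],[0,0,0]],[-0.6,[0,0,0.004],[0,0,0]],[-0.6,[0,0,0.006],[0,0,0]],[-0.6,[0,0,0.006],[0,0,0]]]'
```

```text
clock: 10.72
tool_pos: [0.4927, 0.0078, 0.0504]
orientation: [180.0, -0.0, -100.0]
force: [-2.4, 1.1, 0.4]
opening: 0.0296
gripper_force: 30.0
clock: 11.05
tool_pos: [0.4926, 0.0077, 0.0439]
orientation: [179.9, -0.0, -100.0]
force: [-2.7, 1.0, -2.0]
opening: 0.0296
gripper_force: 30.0
```

```bash
python3 -m pendant '[[-0.6,[0,0,0.0015],[0,0,0]],[-0.6,[0,0,0.003],[0,0,0]],[-0.6,[0,0,0.003],[0,0,0]],[-0.6,[0,0,0.003],[0,0,0]]]'
python3 - <<'E'
from h import *
o=sensors.get_obs(); p=viewer.camera_params("wrist"); im=viewer.snapshot("wrist"); cv2.imwrite("pics/w7.png",im[:,:,::-1])
cv2.imwrite("pics/w7c.png",cv2.resize(im[0:350,160:480][:,:,::-1],None,fx=1.7,fy=1.7,interpolation=cv2.INTER_CUBIC))
print(o["tool_pos"],o["force"])
E
```

```text
clock: 11.38
tool_pos: [0.4929, 0.0077, 0.0427]
orientation: [180.0, -0.0, -100.0]
force: [-10.0, 1.8, 19.2]
opening: 0.0297
gripper_force: 30.0
[0.49286833 0.00765963 0.0427355 ] [-9.99265906  1.75750446 19.1847154 ]
```

View pics/w7c.png

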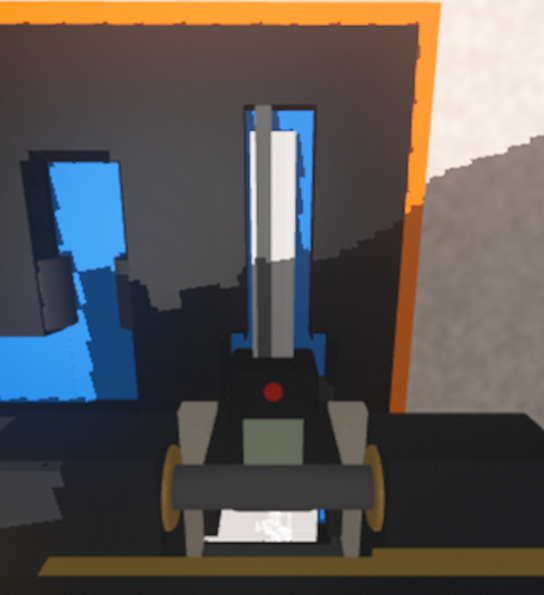

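The crop shows the caliper in its cutout but riding the left wall: beam 250–297 in a slot of 247–313. That matches the -10 N sideways force, so I'll shift about 1.8 mm right (tool +y) and press again.

```bash
python3 -m pendant '[[-0.6,[0,0,-0.002],[0,0,0]],[-0.6,[0,0.0018,-0.002],[0,0,0]],[-0.6,[0,0.0018,-0.002],[0,0,0]],[-0.6,[0,0.0018,0],[0,0,0]],[-0.6,[0,0.0018,0],[0,0,0]]]'
python3 -m pendant '[[-0.6,[0,0,0.0007],[0,0,0]],[-0.6,[0,0,0.0014],[0,0,0]],[-0.6,[0,0,0.0014],[0,0,0]]]'
```

```text
clock: 11.85
tool_pos: [0.4919, 0.0081, 0.0427]
orientation: [-180.0, -0.0, -99.9]
force: [-6.6, 0.3, 17.1]
opening: 0.0293
gripper_force: 30.0
clock: 12.1
tool_pos: [0.4919, 0.0081, 0.0426]
orientation: [-179.9, -0.0, -99.9]
force: [-13.5, 1.1, 34.7]
opening: 0.0296
gripper_force: 30.0
```

```bash
python3 -m pendant '[[-0.6,[0,0.001,-0.0025],[0,0,0]],[-0.6,[0,0.001,-0.0025],[0,0,0]],[0,[0,0.001,-0.0025],[0,0,0]],[0,[0,0.001,-0.0025],[0,0,0]],[0,[0,0.001,-0.0025],[0,0,0]],[0,[0,0,-0.02],[0,0,0]],[0,[0,0,-0.05],[0,0,0]],[-1,[0,0,-0.05],[0,0,0]],[-1,[0,0,-0.05],[0,0,0]],[-1,[0,0,-0.05],[0,0,0]]]'
python3 -m pendant '[[-1,[0,0,0],[0,0,0]],[-1,[0,0,0],[0,0,0]],[-1,[0,0,0],[0,0,0]],[-1,[0,0,0],[0,0,0]],[-1,[0,0,0],[0,0,0]],[-1,[0,0,0],[0,0,0]],[-1,[0,0,0],[0,0,0]]]'
python3 - <<'E'
from h import *
o=sensors.get_obs(); p=viewer.camera_params("wrist"); im=viewer.snapshot("wrist"); cv2.imwrite("pics/w8.png",im[:,:,::-1])
print(o["tool_pos"],o["opening"]); togo([.4918,.0066,.055],80)
E
```

```text
clock: 12.93
tool_pos: [0.4914, 0.0082, 0.09]
orientation: [-180.0, 0.0, -100.0]
force: [0.0, 0.7, 0.1]
opening: 0.0293
gripper_force: 0.0
clock: 13.52
tool_pos: [0.4914, 0.0081, 0.0901]
orientation: [180.0, -0.0, -100.0]
force: [-0.4, -0.0, 0.2]
opening: 0.0004
gripper_force: 0.0
[0.491409   0.00810313 0.09005326] 0.0004107063226451602
shift [ 0.0014 -0.0006  0.0351] turn [ 0. -0.  0.] now [0.4914 0.0081 0.0901] [ 180.   -0. -100.]
```

```bash
python3 -m pendant '[[-1,[0.0015,0,0.025],[0,0,0]],[-1,[0.0015,0,0.036],[0,0,0]],[-1,[0.0015,0,0.039],[0,0,0]],[-1,[0.0015,0,0.0405],[0,0,0]],[-1,[0.0015,0,0.0405],[0,0,0]]]'
python3 -m pendant '[[-1,[0.012,0,-0.004],[0,0,0]],[-1,[0.016,0,-0.001],[0,0,0]],[-1,[0.016,0,0.0005],[0,0,0]],[-1,[0.016,0,0.0005],[0,0,0]]]'
python3 -m pendant '[[-1,[-0.008,0,-0.004],[0,0,0]],[-1,[-0.032,0,-0.004],[0,0,0]],[-1,[-0.032,0,0],[0,0,0]],[-1,[-0.032,0,0.0005],[0,0,0]]]'
python3 -m pendant '[[-1,[0.016,0,-0.03],[0,0,0]],[-1,[0.016,0,-0.06],[0,0,0]],[-1,[0.016,0,-0.09],[0,0,0]]]'
```

```text
clock: 13.98
tool_pos: [0.4906, 0.0064, 0.0512]
orientation: [180.0, -0.1, -99.9]
force: [-9.3, 1.1, 21.5]
opening: 0.0003
gripper_force: 10.9
clock: 14.32
tool_pos: [0.4889, -0.0098, 0.0511]
orientation: [-179.9, -0.0, -100.0]
force: [-7.6, -2.2, 26.5]
opening: 0.0003
gripper_force: 13.5
clock: 14.65
tool_pos: [0.4965, 0.0248, 0.0511]
orientation: [-179.8, 0.2, -99.8]
force: [-10.4, 10.7, 34.8]
opening: 0.0005
gripper_force: 17.5
clock: 14.9
tool_pos: [0.4905, 0.0061, 0.1391]
orientation: [179.9, -0.1, -100.0]
force: [0.5, -0.5, -0.0]
opening: 0.0003
gripper_force: 0.0
```

Run:
```python
from h import *
togo([.436,.290,.14],-2)
```

```text
shift [-0.2701  0.103  -0.001 ] turn [ 0.  -0.1 82. ] now [0.4905 0.0061 0.1391] [ 1.799e+02 -1.000e-01 -1.000e+02]
```

```bash
python3 -m pendant '[[-0.25,[-0.27,0.103,-0.002],[0,0,70]],[-0.25,[-0.27,0.103,-0.002],[0,0,70]],[-0.25,[-0.27,0.103,-0.002],[0,0,70]],[-0.25,[-0.27,0.103,-0.002],[0,0,70]],[-0.25,[-0.27,0.103,-0.002],[0,0,70]],[-0.25,[-0.27,0.103,-0.002],[0,0,70]],[-0.25,[-0.27,0.103,-0.002],[0,0,70]],[-0.25,[-0.27,0.103,-0.002],[0,0,70]],[-0.25,[-0.27,0.103,-0.002],[0,0,70]],[-0.25,[-0.27,0.103,-0.002],[0,0,70]]]'
python3 -m pendant '[[-0.25,[0,0,0],[0,0,7]],[-0.25,[0,0,0],[0,0,12]],[-0.25,[0,0,0],[0,0,12]]]'
python3 - <<'E'
from h import *
p=viewer.camera_params("wrist"); o=sensors.get_obs(); im=viewer.snapshot("wrist"); cv2.imwrite("pics/w9.png",im[:,:,::-1])
print(proj(p,[[*o["tool_pos"][:2],.026]]),o["tool_pos"],o["orientation"])
E
```

```text
clock: 15.73
tool_pos: [0.436, 0.2923, 0.1399]
orientation: [-180.0, -0.0, -166.4]
force: [0.8, -1.0, -0.3]
opening: 0.033
gripper_force: 0.0
clock: 15.98
tool_pos: [0.4364, 0.2905, 0.1401]
orientation: [-180.0, -0.0, -178.4]
force: [0.4, -0.1, -0.1]
opening: 0.0326
gripper_force: 0.0
[[320.1909065 197.1271363]] [0.43638743 0.29045903 0.14007755] [-1.79971697e+02 -2.96167551e-02 -1.78395009e+02]
```

View pics/w9.png

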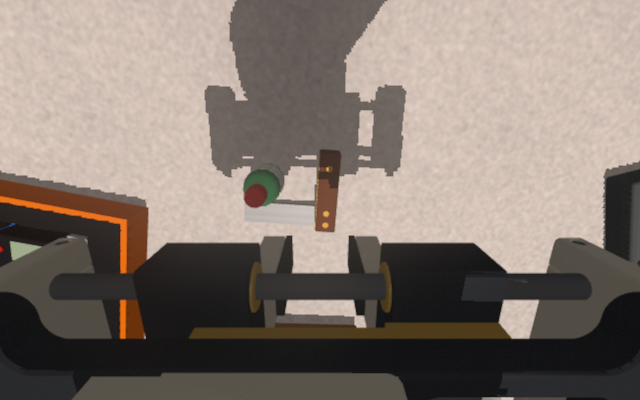

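The wrist view shows the stock from (319,150) to (336,232), its blade at (245–315, 212) and the glue at (265,187). That was the last picture to view; from here I'll measure numerically.

Run:
```python
from h import *
p=viewer.camera_params("wrist"); im=cv2.imread("pics/w9.png")[:,:,::-1].copy()
hsv=cv2.cvtColor(im,cv2.COLOR_RGB2HSV)
for v in (160,200,230): print(v,hsv[v,308:346].tolist()[::3])
m=cv2.inRange(hsv,(0,110,20),(20,255,255)); m[:145]=0;m[236:]=0;m[:,:305]=0;m[:,350:]=0
cs,_=cv2.findContours(m,cv2.RETR_EXTERNAL,cv2.CHAIN_APPROX_NONE); c=max(cs,key=cv2.contourArea); print(cv2.boundingRect(c),rect(p,c,.026))
g=blob(im,(45,60,20),(95,255,255),(235,160,290,210))[0]; (u,v),r=cv2.minEnclosingCircle(g); print("glue px",u,v,r,cast(p,[[u,v]],.045)*1000)
```

```text
160 [[11, 34, 106], [11, 34, 106], [11, 37, 109], [14, 35, 110], [11, 105, 68], [10, 102, 65], [10, 97, 66], [7, 95, 67], [10, 97, 66], [10, 93, 66], [8, 94, 68], [12, 38, 102], [11, 38, 108]]
200 [[13, 36, 170], [12, 35, 168], [12, 37, 139], [14, 151, 147], [10, 136, 118], [9, 130, 118], [9, 133, 119], [9, 134, 120], [9, 132, 120], [10, 131, 117], [11, 34, 215], [11, 34, 212], [11, 34, 209]]
230 [[11, 36, 208], [11, 35, 211], [14, 61, 213], [10, 131, 115], [10, 132, 120], [10, 135, 121], [10, 133, 121], [10, 132, 120], [9, 132, 118], [12, 37, 192], [10, 35, 214], [12, 35, 217], [11, 34, 216]]
(315, 179, 23, 53) (array([445. , 295.7], dtype=float32), [20.0, 53.7], 177.8)
glue px 261.2682800292969 187.47561645507812 17.90380096435547 [[423.5856239  237.07279249  45.        ]]
```

Run:
```python
from h import *
p=viewer.camera_params("wrist"); im=cv2.imread("pics/w9.png")[:,:,::-1].copy()
hsv=cv2.cvtColor(im,cv2.COLOR_RGB2HSV)
m=cv2.inRange(hsv,(0,70,20),(22,255,255)); m[:140]=0;m[240:]=0;m[:,:305]=0;m[:,350:]=0
cs,_=cv2.findContours(m,cv2.RETR_EXTERNAL,cv2.CHAIN_APPROX_NONE); c=max(cs,key=cv2.contourArea); print(cv2.boundingRect(c),rect(p,c,.026))
```

```text
(314, 150, 27, 82) (array([431.4, 296.3], dtype=float32), [20.5, 81.5], 178.0)
```

Run:
```python
from h import *
togo([.4394,.2960,.0165],-2)
```

```text
shift [-0.0032  0.0056  0.1237] turn [-0.  -0.   3.9] now [0.4365 0.2904 0.1402] [-180.    -0.  -178.1]
```

```bash
python3 -m pendant '[[-0.33,[-0.0032,0.0056,0.02],[0,0,4]],[-0.33,[-0.0032,0.0056,0.05],[0,0,4]],[-0.33,[-0.0032,0.0056,0.08],[0,0,4]],[-0.33,[-0.0032,0.0056,0.08],[0,0,4]]]'
python3 - <<'E'
from h import *
p=viewer.camera_params("wrist"); o=sensors.get_obs(); im=viewer.snapshot("wrist"); cv2.imwrite("pics/w10.png",im[:,:,::-1])
hsv=cv2.cvtColor(im,cv2.COLOR_RGB2HSV)
m=cv2.inRange(hsv,(0,70,20),(22,255,255)); m[:100]=0;m[262:]=0;m[:,:290]=0;m[:,360:]=0
cs,_=cv2.findContours(m,cv2.RETR_EXTERNAL,cv2.CHAIN_APPROX_NONE); c=max(cs,key=cv2.contourArea); print(cv2.boundingRect(c),rect(p,c,.026))
q=c[:,0,:]; 
for r in (170,190,210,230):
    u=q[abs(q[:,1]-r)<=1,0]; print(r,u.min(),u.max(),proj(p,[[*o["tool_pos"][:2],.026]]),(cast(p,[[u.min(),r],[u.max()+1,r]],.026)*1000).round(1)[:,:2].tolist())
g=blob(im,(45,60,20),(95,255,255),(150,120,300,260))[0]; print("glue",cv2.boundingRect(g), cast(p,[[g[:,0,0].max(),g[g[:,0,0].argmax(),0,1]]],.02)*1000)
togo([.4394,.2960,.0165],-2)
E
```

```text
clock: 16.37
tool_pos: [0.4371, 0.2932, 0.0556]
orientation: [-179.6, -0.3, 177.9]
force: [-0.9, -0.6, -0.3]
opening: 0.0295
gripper_force: 0.0
(311, 164, 31, 98) (array([424.7, 297. ], dtype=float32), [20.1, 70.4], 177.7)
170 311 341 [[320.54406305 231.87315623]] [[393.2, 288.5], [393.9, 308.7]]
190 311 340 [[320.54406305 231.87315623]] [[406.7, 287.9], [407.4, 307.9]]
210 311 340 [[320.54406305 231.87315623]] [[420.8, 287.3], [421.5, 307.7]]
230 311 339 [[320.54406305 231.87315623]] [[435.5, 286.6], [436.1, 306.8]]
glue (205, 200, 54, 44) [[432.09361315 248.65014082  20.        ]]
shift [-0.0013  0.0021  0.0418] turn [-0.3 -0.2 -0.1] now [0.4382 0.2942 0.0583] [-179.7   -0.2  177.9]
```

```bash
python3 -m pendant '[[-0.33,[-0.0013,0.0025,0.015],[0,0,0]],[-0.33,[-0.0013,0.0025,0.032],[0,0,0]],[-0.33,[-0.0013,0.0025,0.041],[0,0,0]],[-0.33,[-0.0013,0.0025,0.041],[0,0,0]],[-0.8,[-0.0013,0.0025,0.041],[0,0,0]],[-0.8,[-0.0013,0.0025,0.041],[0,0,0]],[-0.8,[-0.0013,0.0025,0.041],[0,0,0]],[-0.8,[-0.0013,0.0025,0.041],[0,0,0]],[-0.8,[-0.0013,0.0025,0.041],[0,0,0]],[-0.8,[-0.0013,0.0025,0.041],[0,0,0]]]'
python3 - <<'E'
from h import *
p=viewer.camera_params("wrist"); o=sensors.get_obs(); im=viewer.snapshot("wrist"); cv2.imwrite("pics/w11.png",im[:,:,::-1])
hsv=cv2.cvtColor(im,cv2.COLOR_RGB2HSV)
m=cv2.inRange(hsv,(0,70,20),(22,255,255)); m[:60]=0;m[262:]=0;m[:,:290]=0;m[:,350:]=0
cs,_=cv2.findContours(m,cv2.RETR_EXTERNAL,cv2.CHAIN_APPROX_NONE); c=max(cs,key=cv2.contourArea); q=c[:,0,:]
Rn=R.from_euler("xyz",o["orientation"],degrees=True)
for r in (q[:,1].min(),q[:,1].min()+8,230): 
    u=q[abs(q[:,1]-r)<=1,0]; print(r,u.min(),u.max(),(Rn.inv().apply(cast(p,[[u.min(),r],[u.max()+1,r]],.026)-o["tool_pos"])*1000).round(1).tolist())
togo([.4394,.2960,.0165],-2)
E
```

```text
clock: 17.25
tool_pos: [0.4415, 0.299, 0.0208]
orientation: [179.9, 0.1, 177.9]
force: [-0.4, -1.6, 6.8]
opening: 0.0191
gripper_force: 30.0
167 303 335 [[52.2, -9.2, -5.2], [52.2, 8.3, -5.2]]
175 301 337 [[47.8, -10.3, -5.2], [47.8, 9.4, -5.2]]
230 302 336 [[16.1, -10.4, -5.2], [16.1, 9.4, -5.2]]
shift [ 0.002  -0.0031  0.0044] turn [ 0.1  0.1 -0.1] now [0.4415 0.299  0.0209] [1.799e+02 1.000e-01 1.779e+02]
```

```bash
python3 -m pendant '[[-0.4,[0,0,0],[0,0,0]],[-0.4,[0,0,0],[0,0,0]],[-0.4,[0.004,0,0.002],[0,0,0]],[-0.4,[0.004,0,0.0045],[0,0,0]],[-0.4,[0.004,0,0.0045],[0,0,0]],[-0.8,[0.004,0,0.0045],[0,0,0]],[-0.8,[0.004,0,0.0045],[0,0,0]],[-0.8,[0.004,0,0.0045],[0,0,0]],[-0.8,[0.004,0,0.0045],[0,0,0]]]'
python3 -m pendant '[[-0.8,[0,0,0],[0,0,0]],[-0.8,[0,0,0],[0,0,0]],[-0.8,[0,0,-0.02],[0,0,0]],[-0.8,[0,0,-0.06],[0,0,0]],[-0.8,[0,0,-0.10],[0,0,0]],[-0.8,[0,0,-0.12],[0,0,0]],[-0.8,[0,0,-0.12],[0,0,0]]]'
python3 - <<'E'
from h import *
p=viewer.camera_params("wrist"); o=sensors.get_obs(); im=viewer.snapshot("wrist"); cv2.imwrite("pics/w12.png",im[:,:,::-1])
hsv=cv2.cvtColor(im,cv2.COLOR_RGB2HSV)
m=cv2.inRange(hsv,(0,70,20),(22,255,255)); m[:60]=0;m[262:]=0;m[:,:290]=0;m[:,350:]=0
cs,_=cv2.findContours(m,cv2.RETR_EXTERNAL,cv2.CHAIN_APPROX_NONE); c=max(cs,key=cv2.contourArea); q=c[:,0,:]
Rn=R.from_euler("xyz",o["orientation"],degrees=True)
for r in (q[:,1].min(),q[:,1].min()+8,230): 
    u=q[abs(q[:,1]-r)<=1,0]; print(r,u.min(),u.max(),(Rn.inv().apply(cast(p,[[u.min(),r],[u.max()+1,r]],o["tool_pos"][2]+.0095)-o["tool_pos"])*1000).round(1).tolist())
a=np.radians(-10); t=np.array([.5474,-.0235])+np.array([[np.cos(a),-np.sin(a)],[np.sin(a),np.cos(a)]])@[.005,-.025]; print(t)
togo([*t,.14],80)
E
```

```text
clock: 18.05
tool_pos: [0.4369, 0.2986, 0.015]
orientation: [-180.0, -0.0, 177.8]
force: [-0.6, 0.5, -1.4]
opening: 0.0197
gripper_force: 30.0
clock: 18.63
tool_pos: [0.4391, 0.301, 0.1406]
orientation: [179.6, 0.3, 177.9]
force: [1.2, 0.9, -1.0]
opening: 0.0197
gripper_force: 30.0
176 303 335 [[48.3, -9.0, -9.8], [48.3, 8.1, -9.7]]
184 301 337 [[44.1, -10.1, -9.8], [44.0, 9.2, -9.7]]
230 302 337 [[18.0, -10.1, -9.7], [17.9, 9.7, -9.5]]
[ 0.54798283 -0.04898843]
shift [-0.1231 -0.3446 -0.0032] turn [  0.1   0.3 -82.2] now [0.438 0.3   0.138] [179.7   0.2 177.8]
```

```bash
python3 -m pendant '[[-0.8,[-0.0615,-0.172,0],[0,0,-30]],[-0.8,[-0.0615,-0.172,0],[0,0,-30]],[-0.8,[-0.0615,-0.172,0],[0,0,-30]],[-0.8,[-0.0615,-0.172,0],[0,0,-30]],[-0.8,[-0.124,-0.336,0],[0,0,-70]],[-0.8,[-0.124,-0.336,0],[0,0,-70]],[-0.8,[-0.124,-0.336,0],[0,0,-70]],[-0.8,[-0.124,-0.336,0],[0,0,-70]],[-0.8,[-0.124,-0.336,0],[0,0,-70]],[-0.8,[-0.124,-0.336,0],[0,0,-70]]]'
python3 -m pendant '[[-0.8,[0,0,0],[0,0,-7]],[-0.8,[0,0,0],[0,0,-12.2]],[-0.8,[0,0,0],[0,0,-12.2]],[-0.8,[0,0,0],[0,0,-12.2]]]'
python3 - <<'E'
from h import *
p=viewer.camera_params("wrist"); o=sensors.get_obs(); E=np.array(p["extrinsics"]); cam=-E[:3,:3].T@E[:3,3]
Rn=R.from_euler("xyz",o["orientation"],degrees=True); print("cam in tool",Rn.inv().apply(cam-o["tool_pos"]).round(3))
togo([.5494,-.0408,.065],80)
E
```

```text
clock: 19.52
tool_pos: [0.5477, -0.0447, 0.1336]
orientation: [179.9, -0.1, -117.2]
force: [-0.2, 0.0, -1.8]
opening: 0.0195
gripper_force: 30.0
clock: 19.85
tool_pos: [0.5474, -0.042, 0.134]
orientation: [179.9, -0.0, -105.4]
force: [-1.1, -0.3, -1.6]
opening: 0.0194
gripper_force: 30.0
cam in tool [ 0.081  0.001 -0.158]
shift [-0.0018 -0.0018  0.069 ] turn [ 0.1 -0.  -5.4] now [ 0.5474 -0.042   0.134 ] [ 179.9   -0.  -105.4]
```

Run:
```python
from h import *
im=cv2.imread("pics/w12.png")[:,:,::-1].copy(); hsv=cv2.cvtColor(im,cv2.COLOR_RGB2HSV)
m=cv2.inRange(hsv,(0,70,20),(22,255,255))
for r in range(170,196): 
    u=np.flatnonzero(m[r,290:350])+290; print(r,(u.min(),u.max(),len(u)) if len(u) else "-",hsv[r,312].tolist(),hsv[r,326].tolist())
```

```text
170 - [12, 31, 106] [10, 35, 110]
171 - [11, 34, 106] [11, 33, 109]
172 - [11, 34, 105] [11, 33, 107]
173 - [14, 33, 102] [11, 34, 106]
174 - [14, 32, 103] [9, 31, 106]
175 - [8, 45, 85] [11, 45, 96]
176 (np.int64(305), np.int64(334), 30) [10, 85, 63] [9, 71, 72]
177 (np.int64(303), np.int64(335), 33) [10, 92, 58] [10, 81, 57]
178 (np.int64(303), np.int64(335), 33) [10, 92, 58] [10, 91, 59]
179 (np.int64(303), np.int64(336), 34) [9, 88, 58] [10, 91, 59]
180 (np.int64(302), np.int64(336), 35) [9, 89, 57] [10, 89, 60]
181 (np.int64(302), np.int64(336), 35) [9, 86, 59] [10, 89, 60]
182 (np.int64(302), np.int64(336), 35) [10, 91, 59] [9, 82, 59]
183 (np.int64(301), np.int64(337), 37) [10, 91, 59] [10, 92, 61]
184 (np.int64(301), np.int64(337), 37) [10, 99, 59] [10, 88, 61]
185 (np.int64(301), np.int64(337), 37) [10, 102, 60] [10, 97, 63]
186 (np.int64(301), np.int64(337), 37) [11, 100, 64] [10, 98, 65]
187 (np.int64(300), np.int64(337), 38) [9, 104, 64] [9, 94, 65]
188 (np.int64(300), np.int64(338), 39) [11, 108, 64] [10, 97, 66]
189 (np.int64(300), np.int64(338), 39) [10, 104, 64] [11, 98, 65]
190 (np.int64(300), np.int64(338), 39) [11, 104, 66] [8, 97, 66]
191 (np.int64(300), np.int64(338), 39) [10, 102, 65] [10, 100, 64]
192 (np.int64(300), np.int64(338), 39) [9, 104, 64] [10, 104, 64]
193 (np.int64(301), np.int64(338), 38) [10, 100, 64] [10, 97, 66]
194 (np.int64(301), np.int64(338), 38) [10, 104, 64] [10, 97, 66]
195 (np.int64(301), np.int64(338), 38) [10, 98, 65] [9, 93, 66]
```

Run:
```python
from h import *
togo([.5485,-.0461,.060],80)
```

```text
shift [ 0.0036 -0.0023  0.074 ] turn [ 0.1 -0.  -5.4] now [ 0.5474 -0.042   0.134 ] [ 179.9   -0.  -105.4]
```

```bash
python3 -m pendant '[[-0.8,[0.0036,-0.0023,0.03],[0,0,-5.4]],[-0.8,[0.0036,-0.0023,0.055],[0,0,-5.4]],[-0.8,[0.0036,-0.0023,0.07],[0,0,-5.4]],[-0.8,[0.0036,-0.0023,0.07],[0,0,-5.4]],[-0.8,[0.0036,-0.0023,0.07],[0,0,-5.4]],[-0.8,[0.0036,-0.0023,0.07],[0,0,-5.4]]]'
python3 - <<'E'
from h import *
p=viewer.camera_params("wrist"); o=sensors.get_obs(); im=viewer.snapshot("wrist"); cv2.imwrite("pics/w13.png",im[:,:,::-1])
Rn=R.from_euler("xyz",o["orientation"],degrees=True)
hsv=cv2.cvtColor(im,cv2.COLOR_RGB2HSV); m=cv2.inRange(hsv,(95,140,50),(125,255,255))
ins=np.array([.5474,-.0235]); a=np.radians(-10); Rz=np.array([[np.cos(a),-np.sin(a)],[np.sin(a),np.cos(a)]])
n,l,s,c=cv2.connectedComponentsWithStats(m)
for k in range(1,n):
    if s[k,4]>60:
        x,y,w,h,_=s[k]; print(s[k].tolist(),[(Rz.T@(cast(p,[q],.025)[0,:2]-ins)*1000).round(1).tolist() for q in ((x,y),(x+w,y+h))])
togo([.5485,-.0461,.040],80)
E
```

```text
clock: 20.35
tool_pos: [0.5501, -0.0455, 0.066]
orientation: [-179.9, 0.0, -99.9]
force: [0.2, 0.1, -0.6]
opening: 0.0196
gripper_force: 30.0
[401, 142, 17, 101, 313] [[-48.8, -81.1], [-67.8, -6.7]]
[427, 142, 10, 11, 99] [[-66.3, -81.1], [-73.9, -73.8]]
[306, 164, 37, 42, 513] [[15.3, -66.0], [-11.0, -35.7]]
shift [0.001  0.0017 0.0264] turn [-0.1  0.   0.1] now [ 0.5503 -0.0454  0.0664] [-179.9    0.   -99.9]
```

```bash
python3 -m pendant '[[-0.8,[0,0.0024,0.006],[0,0,0]],[-0.8,[0,0.0024,0.011],[0,0,0]],[-0.8,[0,0.0024,0.015],[0,0,0]],[-0.8,[0,0.0024,0.017],[0,0,0]],[-0.8,[0,0.0024,0.017],[0,0,0]]]'
python3 -m pendant '[[-0.8,[0,0,0.0015],[0,0,0]],[-0.8,[0,0,0.003],[0,0,0]],[-0.8,[0,0,0.0045],[0,0,0]],[-0.8,[0,0,0.0045],[0,0,0]]]'
```

```text
clock: 20.82
tool_pos: [0.5473, -0.0454, 0.0479]
orientation: [-180.0, -0.0, -99.8]
force: [1.0, -0.4, -1.3]
opening: 0.0194
gripper_force: 30.0
clock: 21.15
tool_pos: [0.5472, -0.0454, 0.0436]
orientation: [-180.0, 0.0, -99.8]
force: [1.1, 0.0, 0.8]
opening: 0.0196
gripper_force: 30.0
```

```bash
python3 -m pendant '[[-0.8,[0,0,0.001],[0,0,0]],[-0.8,[0,0,0.002],[0,0,0]],[-0.8,[0,0,0.003],[0,0,0]],[-0.8,[0,0,0.003],[0,0,0]]]'
```

```text
clock: 21.48
tool_pos: [0.547, -0.0454, 0.0404]
orientation: [180.0, -0.0, -99.8]
force: [1.5, -0.3, -0.7]
opening: 0.0195
gripper_force: 30.0
```

```bash
python3 -m pendant '[[-0.3,[0,0,-0.0005],[0,0,0]],[-0.3,[0,0,-0.0005],[0,0,0]],[-0.3,[0,0,-0.0005],[0,0,0]],[-0.3,[0,0,-0.02],[0,0,0]],[-1,[0,0,-0.04],[0,0,0]],[-1,[0,0,-0.04],[0,0,0]],[-1,[0,0,-0.04],[0,0,0]],[-1,[0,0,-0.04],[0,0,0]],[-1,[0,0,-0.04],[0,0,0]],[-1,[0,0,-0.04],[0,0,0]]]'
python3 -m pendant '[[-1,[0,0,0],[0,0,0]],[-1,[0.003,0,0.02],[0,0,0]],[-1,[0.003,0,0.022],[0,0,0]],[-1,[0.003,0,0.024],[0,0,0]],[-1,[0.003,0,0.026],[0,0,0]],[-1,[0.003,0,0.028],[0,0,0]],[-1,[0.003,0,0.028],[0,0,0]]]'
```

```text
clock: 22.32
tool_pos: [0.5465, -0.0456, 0.0799]
orientation: [179.9, -0.0, -99.8]
force: [1.5, 0.9, -0.1]
opening: 0.0011
gripper_force: 0.0
clock: 22.9
tool_pos: [0.5466, -0.0483, 0.0527]
orientation: [-180.0, 0.0, -99.8]
force: [-0.2, -0.1, -0.8]
opening: 0.0003
gripper_force: 0.0
```

No contact at 0.0527, so the top is already at or below that. I'll press at the centre and both ends.

```bash
python3 -m pendant '[[-1,[0,0,0.001],[0,0,0]],[-1,[0,0,0.002],[0,0,0]],[-1,[0,0,0.003],[0,0,0]],[-1,[0,0,0.003],[0,0,0]]]'
python3 -m pendant '[[-1,[0.012,0,-0.004],[0,0,0]],[-1,[0.025,0,-0.004],[0,0,0]],[-1,[0.025,0,-0.001],[0,0,0]],[-1,[0.025,0,0.0003],[0,0,0]],[-1,[0.025,0,0.0003],[0,0,0]]]'
python3 -m pendant '[[-1,[-0.025,0,-0.004],[0,0,0]],[-1,[-0.05,0,-0.004],[0,0,0]],[-1,[-0.05,0,-0.001],[0,0,0]],[-1,[-0.05,0,0.0003],[0,0,0]],[-1,[-0.05,0,0.0003],[0,0,0]]]'
```

```text
clock: 23.23
tool_pos: [0.5469, -0.0483, 0.0513]
orientation: [-179.9, 0.0, -99.8]
force: [-4.4, 1.0, 13.1]
opening: 0.0002
gripper_force: 6.9
clock: 23.65
tool_pos: [0.5422, -0.0747, 0.0512]
orientation: [-180.0, -0.1, -99.8]
force: [-5.5, -4.0, 21.5]
opening: 0.0004
gripper_force: 10.8
clock: 24.07
tool_pos: [0.553, -0.0219, 0.0513]
orientation: [-179.8, 0.2, -99.8]
force: [-5.8, 12.1, 20.2]
opening: 0.0004
gripper_force: 10.3
```

```bash
python3 -m pendant '[[-1,[0,0,-0.04],[0,0,0]],[-1,[0,0,-0.08],[0,0,0]],[-1,[0,0,-0.12],[0,0,0]],[-1,[0.04,0.02,-0.14],[0,0,0]],[-1,[0.08,0.06,-0.14],[0,0,0]],[-1,[0.12,0.09,-0.14],[0,0,0]],[-1,[0.16,0.10,-0.14],[0,0,0]],[-1,[0.2,0.1,-0.14],[0,0,0]],[-1,[0.23,0.1,-0.14],[0,0,0]],[-1,[0.23,0.1,-0.14],[0,0,0]]]'
python3 - <<'E'
from h import *
im=viewer.snapshot("top"); p=viewer.camera_params("top"); cv2.imwrite("pics/t3.png",im[:,:,::-1])
a=np.radians(-10); Rz=np.array([[np.cos(a),-np.sin(a)],[np.sin(a),np.cos(a)]]); ins=np.array([547.4,-23.5])
for nm,lo,hi,box,z in [("level",(22,150,120),(34,255,255),(295,160,325,205),.051),("offcut",(10,60,110),(20,190,255),(385,140,465,205),.025),
 ("glue",(50,30,30),(95,255,255),(222,238,245,262),.04),("tape",(20,150,120),(34,255,255),(440,255,480,290),.034),
 ("stock",(0,70,20),(18,255,150),(318,185,372,235),.051),("screen",(30,25,60),(90,255,255),(295,205,360,250),.051)]:
    for c in blob(im,lo,hi,box,n=2):
        if cv2.contourArea(c)>20: r=rect(p,c,z); print(nm,r,"ins",(Rz.T@(r[0]-ins)).round(1))
E
```

```text
clock: 24.9
tool_pos: [0.4108, -0.2369, 0.189]
orientation: [-180.0, -0.0, -100.0]
force: [0.8, 0.1, 0.2]
opening: 0.0005
gripper_force: 0.0
level (array([608.1,  33.1], dtype=float32), [18.6, 80.1], 170.0) ins [49.9 66.3]
offcut (array([ 631.9, -268.1], dtype=float32), [18.0, 97.3], 94.0) ins [ 125.7 -226.2]
offcut (array([ 658.6, -209.6], dtype=float32), [18.0, 25.0], 7.5) ins [ 141.8 -164. ]
glue (array([428.5, 233.2], dtype=float32), [22.3, 28.2], 20.3) ins [-161.7  232.2]
stock (array([512. , -58.9], dtype=float32), [78.2, 138.5], 91.1) ins [-28.7 -41. ]
stock (array([547.9, -50.3], dtype=float32), [24.1, 78.5], 79.7) ins [  5.1 -26.3]
screen (array([500.1,  15.4], dtype=float32), [10.4, 31.3], 91.1) ins [-53.3  30.1]
```

```bash
python3 -c "
from plant import workorder; print(workorder.close_job())"
```

```text
the job is handed in; nothing more can be done
None
```

The job is handed in at about 25 s: the offcut is in the green bin, and the caliper and square are pressed home with their tops level at 51 mm. The spirit level and glue bottle have not moved; the tape was out of view in the last top picture, and I did not re-measure the spray, jar, rack or screwdriver.

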